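Wheel-nut sockets from the carrying tray back onto the bench rail

TASK

Move the row of four wheel-nut sockets from the grey carrying tray to the aluminium rail, standing each one upright, mouth up and fully down in the cup of its own colour, so that the row follows the order of the coloured cups. Set them down rather than dropping them, tip none over, and leave the oil can and the tape measure where they are.

Things in the scene. Friction and masses are not known exactly. Their poses are not given: they have to be found in the camera images.
- socket_blue_center (a point): Centre of the blue wheel-nut socket: loose round steel socket in a blue plastic sleeve that turns in over its top edge, 28 mm diameter, 85 mm tall, upright, open six-sided mouth up. Point 42.5 mm above its underside, z along its axis. At the start in one of four 8 mm deep recesses, in a straight row 75 mm apart, of the grey tray: recess floor 10 mm, tray top 18 mm above the bench.
- socket_yellow_center (a point): Centre of the yellow wheel-nut socket: loose round steel socket in a yellow plastic sleeve that turns in over its top edge, 31 mm diameter, 85 mm tall, upright, open six-sided mouth up. Point 42.5 mm above its underside, z along its axis. At the start in one of four 8 mm deep recesses, in a straight row 75 mm apart, of the grey tray: recess floor 10 mm, tray top 18 mm above the bench.
- socket_red_center (a point): Centre of the red wheel-nut socket: loose round steel socket in a red plastic sleeve that turns in over its top edge, 34 mm diameter, 85 mm tall, upright, open six-sided mouth up. Point 42.5 mm above its underside, z along its axis. At the start in one of four 8 mm deep recesses, in a straight row 75 mm apart, of the grey tray: recess floor 10 mm, tray top 18 mm above the bench.
- socket_green_center (a point): Centre of the green wheel-nut socket: loose round steel socket in a green plastic sleeve that turns in over its top edge, 38 mm diameter, 85 mm tall, upright, open six-sided mouth up. Point 42.5 mm above its underside, z along its axis. At the start in one of four 8 mm deep recesses, in a straight row 75 mm apart, of the grey tray: recess floor 10 mm, tray top 18 mm above the bench.
- cup_blue: The blue cup: round open-topped holder, fixed to the aluminium rail, 44 mm inside and 51 mm outside diameter. Origin at the centre of its underside, 10 mm above the bench; its z points up and its y runs along the rail. Its inner floor is 5 mm and its rim 18 mm above the origin, so the blue socket seated in it has its centre 47.5 mm above the origin. The four cups stand in a straight row, 75 mm apart, in any order of colour.
- cup_yellow: The yellow cup: round open-topped holder, fixed to the aluminium rail, 47 mm inside and 54 mm outside diameter. Origin at the centre of its underside, 10 mm above the bench; its z points up and its y runs along the rail. Its inner floor is 5 mm and its rim 18 mm above the origin, so the yellow socket seated in it has its centre 47.5 mm above the origin. The four cups stand in a straight row, 75 mm apart, in any order of colour.
- cup_red: The red cup: round open-topped holder, fixed to the aluminium rail, 50 mm inside and 57 mm outside diameter. Origin at the centre of its underside, 10 mm above the bench; its z points up and its y runs along the rail. Its inner floor is 5 mm and its rim 18 mm above the origin, so the red socket seated in it has its centre 47.5 mm above the origin. The four cups stand in a straight row, 75 mm apart, in any order of colour.
- cup_green: The green cup: round open-topped holder, fixed to the aluminium rail, 54 mm inside and 61 mm outside diameter. Origin at the centre of its underside, 10 mm above the bench; its z points up and its y runs along the rail. Its inner floor is 5 mm and its rim 18 mm above the origin, so the green socket seated in it has its centre 47.5 mm above the origin. The four cups stand in a straight row, 75 mm apart, in any order of colour.
- oil_can: Bystander, loose: white and orange spray can of oil with a red nozzle and a thin 60 mm straw sticking out sideways at the top, 45 mm in diameter, 130 mm tall, standing to the left of the racks, origin at the centre of its underside.
- tape: Bystander, loose: yellow and black tape measure, 66 x 34 x 64 mm tall, standing to the right of the racks, origin at the centre of its underside.

How it is judged:
By the outcome, as a careful person would: the job done as asked, in the order asked, and still so for the second after the job is handed in, with the robot touching nothing.
It also fails if it takes over 99 s, if anything falls off the work surface, if the arm or the gripper's body presses on something with over 40 N, if the wrist force passes 120 N, or if a joint passes its speed limit or range.

ROBOT

A 7-joint arm with a two-finger parallel gripper is mounted at the origin on the work surface. World frame = base frame: x ahead of the robot, y to its left, z up, the work surface at z = 0. Lengths are in m, angles in rad, forces in N, time in s.
With the tool pointing down it reaches from about 0.4 to 0.875 m from the base axis. Payload 19.3 kg.
Tool frame: the origin (TCP) lies at the very end of the fingers, on their centre line; the grasp point (between the pads) lies 19 mm behind it; z points along the fingers, y is the line along which they close (so a half turn about z gives the same grasp; the last joint's range is limited). The gripper opens to 85 mm and grips with 20 to 120 N. Pads are 22 mm wide; open, the fingers measure 114 mm over their backs; the gripper's body (76 mm by 85 mm) begins 54 mm behind the grasp point. The pads swing forward as they close: fully open they stand 13 mm farther back than shut.
Start: joints at [-1.415, 0.521, -0.036, 1.599, 0.021, 1.021, -0.113], TCP at [0.14, 0.609, 0.231] pointing down, gripper open.
Joint ranges: [-2.91, 2.91], [-0.3, 2.13], [-1.5, 1.42], [0.17, 2.43], [-1.26, 4.41], [0.16, 1.93], [-2.52, 2.52]. Speed limits (rad/s): [1.89, 1.89, 2.39, 2.39, 3.01, 3.01, 3.01].

INTERFACE

Orientations are given as [roll, pitch, yaw] about the fixed x, y, z axes, in that order (R = Rz(yaw) Ry(pitch) Rx(roll)).
In Python, from workcell import bot gives the robot as it stands. The module is installed in compiled form; this text tells all that it offers.
- The arm moves only by the tool apply_moves, never from a script. Its arguments are lists of equal length, an entry for each row: "claw": the finger opening in m, from 0 to 0.0854; "xyz": the shift along the tool's x, y, z in m, a list of three; "twist": the turn, a rotation vector about the tool's x, y, z in rad, a list of three. A call has 1 to 20 rows; each row shifts and turns the commanded pose from where the row before left it, along the tool's axes as they then stand; what a row does not reach is not made up. A row lasts 1/10 s, in which the tool goes at most 50 mm and 8.59 degrees, less where a joint would pass 70% of its speed; a pose out of reach is approached as far as the arm can. A call with a gripper value outside its range is refused whole. The fingers move at their own pace and stop on an object; "force" is the grip in N (left out, the last holds). Time passes only in rows, so rows that do not move let the fingers close. It gives the time, the measured TCP pose, the force, the opening and the grip force at its end, in the units of the state.
- bot.observe(): the state, without advancing time (a new reading comes with each control period).
- bot.grab_frame(name): name is "scene" or "top" or "wrist"; returns a dict with "img" (420x560x3 uint8, red, green, blue), "vfov" (degrees; the focal length in pixels is half the picture's height over the tangent of half this angle, whatever the lens; pixels are square), "cx", "cy" (the principal point, pixels), "view" (4x4, takes a point from world to camera coordinates). Camera axes: x right, y up, looking along -z (the intrinsics and any distortion apply to the point x, -y, -z); pixel columns grow to the right and rows downward; lengths in m; the calibration is good to about 2 mm. A picture is of the moment at which its call begins. There is no depth.
- bot.job_done(): hands the job in; it is judged then, once.
Trained networks look in the newest picture that a camera, given by its name, has taken for a name from the list of things; names that differ only in an ending like _2 or _b are one class to them, and where a whole thing is asked for, a point or a joint stands for the part that bears it (a point fixed in the world has none). Each returns a list of dicts, best first, with "score" (0 to 1); they miss things now and then, are a little off and sometimes report something else, mostly with a low value. They report only what shows in the picture. A call takes as long as a camera call.
- bot.find_in(camera, query): "position" ([x, y, z] in m, in world coordinates, good to about 4 mm: the middle of the surface that is visible of it).
The state is a dict: "clock": time; "qpos": joint angles; "qd": joint speeds; "joint_efforts": joint torques, N m; "position": TCP position; "tool_rot": TCP orientation; "force": force on the tool from outside, world axes, zero at the start; "moment": the same for the moment, N m; "grip_width": finger opening in m; "finger_force": force on a finger pad.
Only numpy, scipy, OpenCV 4.12 (cv2) and the standard library are available. Lean on these libraries where they do the work, as an engineer would, in place of code of your own. Each camera call takes 0.05 s, during which the arm holds its last target. There are 200 camera calls.

## Working session

There is one attempt and no reset: what is moved stays moved. The work goes in short steps, Python scripts to look and compute and a tool call to move; the robot and the scene stay as the last step left them, time stands still between calls to the robot, and variables do not carry over. Pictures are saved under pics/ and viewed, at most 14 in all, crops included, and the job is handed in when it is done.

Besides the shell and the picture viewer there is one more tool, called as name(argument=value, ...) on one line, values as JSON. apply_moves: Moves the arm, as the interface text tells. Its arguments: {"type":"object","properties":{"claw":{"type":"array"},"xyz":{"type":"array"},"twist":{"type":"array"},"force":{"type":"number"}},"required":["claw","xyz","twist"]}

```bash
mkdir -p pics; python3 - <<'E'
from workcell import bot
import cv2,numpy as np
np.set_printoptions(precision=4,suppress=True)
s=bot.observe();print(s)
for c in("scene","top"):
    f=bot.grab_frame(c);cv2.imwrite(f"pics/{c}0.png",f["img"][:,:,::-1]);print(c,f["vfov"],f["cx"],f["cy"],[k for k in f]);print(np.array(f["view"]))
    for o in("socket","cup"):
        for k in("blue","yellow","red","green"):
            n=f"{o}_{k}"+("_center" if o=="socket" else "")
            print(n,[(np.round(d["position"],4),round(d["score"],2)) for d in bot.find_in(c,n)][:2])
    for n in("oil_can","tape"):print(n,[(np.round(d["position"],4),round(d["score"],2)) for d in bot.find_in(c,n)][:2])
E
```

```text
{'clock': 0.0, 'qpos': array([-1.4152,  0.522 , -0.0363,  1.6   ,  0.0212,  1.0211, -0.1128]), 'qd': array([ 0.    , -0.0004,  0.001 , -0.001 , -0.0004, -0.0001, -0.0006]), 'joint_efforts': array([  0.0013, -92.7118,   1.9801, -36.9937,   0.0179,   0.008 ,
         0.    ]), 'position': array([0.1399, 0.6088, 0.2307]), 'tool_rot': array([-3.1405,  0.0001,  2.9158]), 'force': array([ 0.4611, -0.1682, -0.5268]), 'moment': array([ 0.0334,  0.0339, -0.008 ]), 'finger_force': 0.0, 'grip_width': 0.08550569697770245}
scene 55.47398907952453 283.3742423996153 207.50150021456335 ['img', 'vfov', 'cx', 'cy', 'view']
[[ 0.7511  0.6601 -0.0114 -0.4132]
 [-0.435   0.5078  0.7436  0.1917]
 [ 0.4966 -0.5535  0.6686 -1.3237]
 [ 0.      0.      0.      1.    ]]
socket_blue_center [(array([0.458 , 0.034 , 0.0652]), 0.79)]
socket_yellow_center [(array([ 0.4683, -0.1171,  0.0642]), 0.56)]
socket_red_center [(array([ 0.6524, -0.0087,  0.0118]), 0.73), (array([0.4529, 0.106 , 0.0614]), 0.51)]
socket_green_center [(array([ 0.4628, -0.0434,  0.0708]), 0.97)]
cup_blue [(array([ 0.6412, -0.0908,  0.017 ]), 0.8
[... 496 characters left out ...]
954 -1.2382]
 [ 0.      0.      0.      1.    ]]
socket_blue_center [(array([0.4491, 0.0402, 0.0904]), 0.41)]
socket_yellow_center [(array([0.4467, 0.116 , 0.0854]), 0.16)]
socket_red_center [(array([0.4453, 0.1133, 0.0888]), 0.68)]
socket_green_center [(array([ 0.4492, -0.0339,  0.0931]), 0.75)]
cup_blue [(array([ 0.6473, -0.0898,  0.0175]), 0.77)]
cup_yellow [(array([ 0.6573, -0.0176,  0.0154]), 0.83)]
cup_red [(array([ 0.6368, -0.1663,  0.0157]), 0.57)]
cup_green [(array([0.6644, 0.0586, 0.0165]), 0.81), (array([ 0.6468, -0.0949,  0.0159]), 0.49)]
oil_can [(array([0.5338, 0.361 , 0.1038]), 0.65)]
tape [(array([ 0.5413, -0.3488,  0.0636]), 0.88), (array([ 0.6537, -0.0157,  0.0176]), 0.66)]
```

View pics/top0.png

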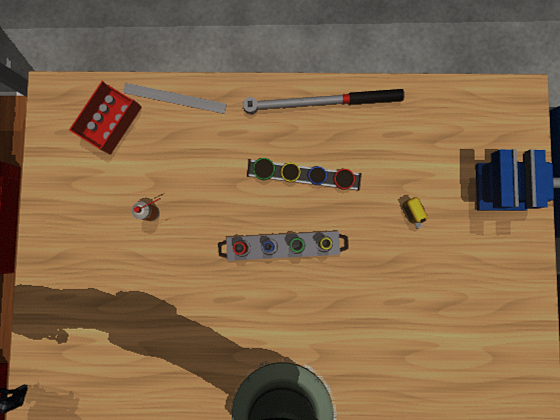

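View pics/scene0.png

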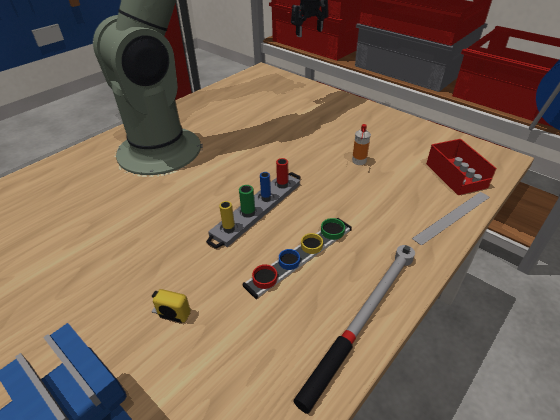

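The top view shows sockets red (240,247), blue (269,245), green (297,244) and yellow (325,243). The cups are green (264,168), yellow (291,172), blue (317,175) and red (344,178), with the can at (142,210) and the tape at (416,210). The networks agree with this. Next I turn the tool and go over the tray for a wrist view.

apply_moves(claw=[0.085, 0.085, 0.085, 0.085, 0.085, 0.085, 0.085, 0.085, 0.085, 0.085], xyz=[[0, 0, 0], [0, 0, 0], [0, 0, 0], [0, 0, 0], [0, 0, 0], [0, 0, 0], [0, 0, 0], [0, 0, 0], [0, 0, 0], [0, 0, 0]], twist=[[0, 0, 0.1345], [0, 0, 0.1345], [0, 0, 0.1345], [0, 0, 0.1345], [0, 0, 0.1345], [0, 0, 0.1345], [0, 0, 0.1345], [0, 0, 0.1345], [0, 0, 0.1345], [0, 0, 0.1345]], force=40)

```text
clock: 2.1
position: [0.1399, 0.6092, 0.2313]
tool_rot: [-3.142, -0.0, 1.565]
force: [-0.7, -0.5, 0.6]
grip_width: 0.085
finger_force: 0.0
```

apply_moves(claw=[0.085, 0.085, 0.085, 0.085, 0.085, 0.085, 0.085, 0.085, 0.085, 0.085, 0.085, 0.085, 0.085, 0.085, 0.085, 0.085, 0.085, 0.085, 0.085, 0.085], xyz=[[-0.01, 0.005, 0], [-0.03, 0.0165, 0], [-0.03, 0.0165, 0], [-0.03, 0.0165, 0], [-0.03, 0.0165, 0], [-0.03, 0.0165, 0], [-0.03, 0.0165, 0], [-0.03, 0.0165, 0], [-0.03, 0.0165, 0], [-0.03, 0.0165, 0], [-0.03, 0.0165, 0], [-0.03, 0.0165, 0], [-0.03, 0.0165, 0], [-0.03, 0.0165, 0], [-0.03, 0.0165, 0], [-0.03, 0.0165, 0], [-0.03, 0.0165, 0], [-0.03, 0.0165, 0], [-0.02, 0.01, 0], [-0.01, 0.005, 0]], twist=[[0, 0, 0], [0, 0, 0], [0, 0, 0], [0, 0, 0], [0, 0, 0], [0, 0, 0], [0, 0, 0], [0, 0, 0], [0, 0, 0], [0, 0, 0], [0, 0, 0], [0, 0, 0], [0, 0, 0], [0, 0, 0], [0, 0, 0], [0, 0, 0], [0, 0, 0], [0, 0, 0], [0, 0, 0], [0, 0, 0]])

```text
clock: 4.1
position: [0.4406, 0.0565, 0.2314]
tool_rot: [3.141, 0.0, 1.573]
force: [0.1, 1.8, -0.7]
grip_width: 0.085
finger_force: 0.0
```

```bash
python3 - <<'E'
from workcell import bot
import cv2,numpy as np
np.set_printoptions(precision=4,suppress=True)
s=bot.observe();print({k:s[k] for k in("clock","qpos","position","tool_rot","force","grip_width")})
f=bot.grab_frame("wrist");cv2.imwrite("pics/w0.png",f["img"][:,:,::-1]);print(f["vfov"],f["cx"],f["cy"]);print(np.array(f["view"]))
for o in("socket","cup"):
    for k in("blue","yellow","red","green"):
        n=f"{o}_{k}"+("_center" if o=="socket" else "")
        print(n,[(np.round(d["position"],4),round(d["score"],2)) for d in bot.find_in("wrist",n)][:2])
E
```

```text
{'clock': 4.1, 'qpos': array([-0.7176,  0.264 ,  0.5524,  2.0735, -0.1828,  0.8499, -0.0571]), 'position': array([0.4406, 0.0565, 0.2314]), 'tool_rot': array([3.1412, 0.0003, 1.573 ]), 'force': array([ 0.1365,  1.7737, -0.6939]), 'grip_width': 0.0849810527185727}
69.7186250879232 281.18267619259314 208.79880316283604
[[ 1.      0.0019  0.0004 -0.4398]
 [-0.0017  0.9469 -0.3215 -0.0108]
 [-0.001   0.3215  0.9469 -0.3983]
 [ 0.      0.      0.      1.    ]]
socket_blue_center [(array([0.4486, 0.0431, 0.0824]), 0.76)]
socket_yellow_center [(array([ 0.456 , -0.0976,  0.0792]), 0.9)]
socket_red_center [(array([0.4424, 0.1133, 0.0923]), 0.81), (array([ 0.4519, -0.0231,  0.0806]), 0.42)]
socket_green_center [(array([ 0.4532, -0.0218,  0.0805]), 0.88), (array([ 0.4542, -0.0968,  0.0796]), 0.64)]
cup_blue [(array([ 0.6495, -0.0913,  0.0177]), 0.96)]
cup_yellow [(array([ 0.6581, -0.0157,  0.0163]), 0.59)]
cup_red []
cup_green [(array([0.6624, 0.0629, 0.0137]), 0.93)]
```

View pics/w0.png

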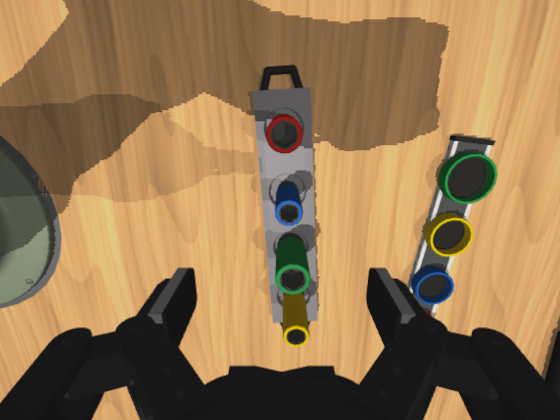

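The wrist view shows the socket mouths at red (284,133), blue (289,212), green (292,279) and yellow (296,336). The cup rims are at green (468,178), yellow (450,235) and blue (433,286). I project these to their known heights and check the 75 mm spacing.

```bash
cat > h.py <<'E'
import numpy as np, cv2
np.set_printoptions(precision=4,suppress=True)
def ray(f,u,v,z):
    V=np.array(f["view"]);h=f["img"].shape[0];F=h/2/np.tan(np.radians(f["vfov"])/2)
    d=V[:3,:3].T@np.array([(u-f["cx"])/F,-(v-f["cy"])/F,-1]);C=-V[:3,:3].T@V[:3,3]
    return (C+d*(z-C[2])/d[2])[:2]
def row(P):  # points in row order -> fitted 75 mm row (uniform), residuals
    P=np.array(P);n=len(P);k=np.arange(n)-(n-1)/2;c=P.mean(0);d=(k[:,None]*(P-c)).sum(0);sp=np.hypot(*d)/(k**2).sum();d/=np.hypot(*d)
    Q=c+k[:,None]*.075*d;return Q,(P-Q)*1e3,sp,np.degrees(np.arctan2(d[1],d[0]))
E
python3 - <<'E'
from h import *
from workcell import bot
f=bot.grab_frame("wrist")
S=[ray(f,*p,.095) for p in((284,133),(289,212),(292,279),(296,336))]
C=[ray(f,*p,.028) for p in((468,178),(450,235),(433,286))]
for P in(S,C):print(*row(P),sep="\n")
t=bot.grab_frame("top")
S=[ray(t,*p,.095) for p in((240,247),(269,245),(297,244),(325,243))]
C=[ray(t,*p,.028) for p in((264,168),(291,172),(317,175),(344,178.5))]
for P in(S,C):print(*row(P),sep="\n")
E
```

```text
[[ 0.4418  0.1192]
 [ 0.4466  0.0444]
 [ 0.4513 -0.0305]
 [ 0.4561 -0.1053]]
[[-0.0934  0.4799]
 [ 0.3605 -0.0025]
 [-0.5047 -0.4323]
 [ 0.2376 -0.0451]]
0.07520087011968049
-86.34851224223178
[[ 0.6583  0.0649]
 [ 0.6496 -0.0096]
 [ 0.6409 -0.0841]]
[[-0.3774 -1.5442]
 [ 0.4319  0.3328]
 [-0.0545  1.2114]]
0.07361276532755845
-96.68437596003058
[[ 0.4468  0.1131]
 [ 0.451   0.0383]
 [ 0.4553 -0.0366]
 [ 0.4596 -0.1115]]
[[-0.6094 -2.2076]
 [ 1.0971 -2.0521]
 [ 0.2043  0.7101]
 [-0.692   3.5496]]
0.07299340533814147
-86.7416080762432
[[ 0.6641  0.0572]
 [ 0.655  -0.0172]
 [ 0.6459 -0.0917]
 [ 0.6368 -0.1661]]
[[ 0.3886 -1.0942]
 [-1.0434 -1.4391]
 [ 0.3187  1.2176]
 [ 0.3361  1.3158]]
0.0740040140329135
-96.9460512478021
```

apply_moves(claw=[0.085, 0.085, 0.085, 0.085, 0.085, 0.085], xyz=[[0.015, 0, 0.021], [0.015, 0, 0.021], [0.015, 0, 0.021], [0.015, 0.001, 0.021], [0, 0, 0], [0, 0, 0]], twist=[[0, 0, 0], [0, 0, 0], [0, 0, 0], [0, 0, 0], [0, 0, 0], [0, 0, 0]])

```text
clock: 5.25
position: [0.4413, 0.1188, 0.1474]
tool_rot: [-3.141, 0.001, 1.571]
force: [-0.3, -0.7, -0.1]
grip_width: 0.0853
finger_force: 0.0
```

```bash
python3 - <<'E'
from h import *
from workcell import bot
s=bot.observe();print({k:s[k] for k in("clock","position","tool_rot")})
f=bot.grab_frame("wrist");cv2.imwrite("pics/w1.png",f["img"][:,:,::-1])
print(np.array(f["view"])); np.savez("w1.npz",**f)
for k in("red","blue","green"):print(k,[(np.round(d["position"],4),round(d["score"],2)) for d in bot.find_in("wrist",f"socket_{k}_center")][:2])
E
```

```text
{'clock': 5.25, 'position': array([0.4413, 0.1188, 0.1474]), 'tool_rot': array([-3.141 ,  0.0007,  1.5712])}
[[ 1.      0.0002 -0.0005 -0.4403]
 [-0.0003  0.9468 -0.3219 -0.0973]
 [ 0.0004  0.3219  0.9468 -0.3395]
 [ 0.      0.      0.      1.    ]]
red [(array([0.4408, 0.1222, 0.081 ]), 0.76)]
blue [(array([0.4478, 0.0483, 0.0809]), 0.79), (array([0.4426, 0.1234, 0.0798]), 0.51)]
green [(array([ 0.4501, -0.0201,  0.0644]), 0.83)]
```

View pics/w1.png

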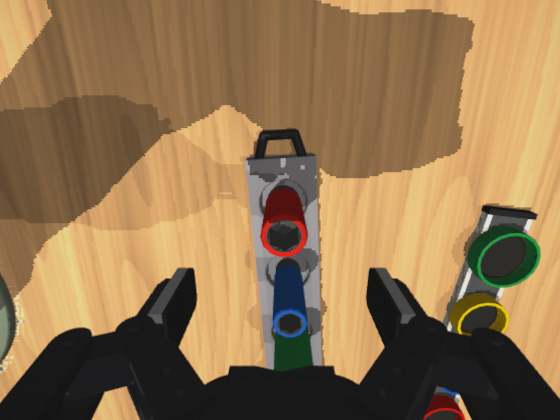

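The red mouth is at (284,235), which puts it at about (0.442, 0.116), next to the TCP. The fingers stand either side of it, so I descend and grip.

apply_moves(claw=[0.085, 0.085, 0.085, 0.085, 0.085, 0.085, 0.085, 0.02, 0.02, 0.02, 0.02, 0.02, 0.02, 0.02, 0.02, 0.02], xyz=[[-0.001, 0, 0.01], [-0.001, 0.001, 0.02], [0, 0, 0.02], [0, 0, 0.02], [0, 0, 0.015], [0, 0, 0.007], [0, 0, 0], [0, 0, 0], [0, 0, 0], [0, 0, 0], [0, 0, 0], [0, 0, 0], [0, 0, 0], [0, 0, 0], [0, 0, 0], [0, 0, 0]], twist=[[0, 0, 0], [0, 0, 0], [0, 0, 0], [0, 0, 0], [0, 0, 0], [0, 0, 0], [0, 0, 0], [0, 0, 0], [0, 0, 0], [0, 0, 0], [0, 0, 0], [0, 0, 0], [0, 0, 0], [0, 0, 0], [0, 0, 0], [0, 0, 0]], force=40)

```text
clock: 7.05
position: [0.4427, 0.1173, 0.0558]
tool_rot: [3.141, -0.0, 1.571]
force: [-0.3, 0.5, 8.3]
grip_width: 0.0332
finger_force: 38.8
```

apply_moves(claw=[0.02, 0.02, 0.02, 0.02, 0.02, 0.02, 0.02, 0.02, 0.02, 0.02, 0.02, 0.02, 0.02, 0.02, 0.02, 0.02, 0.02, 0.02, 0.02, 0.02], xyz=[[0, 0, -0.01], [0, 0, -0.02], [0, 0, -0.03], [0, 0, -0.03], [0, 0, -0.03], [-0.01, 0.006, 0], [-0.02, 0.014, 0], [-0.025, 0.018, 0], [-0.025, 0.018, 0], [-0.025, 0.018, 0], [-0.025, 0.018, 0], [-0.025, 0.018, 0], [-0.025, 0.018, 0], [-0.025, 0.018, 0], [-0.025, 0.018, 0], [-0.025, 0.018, 0], [-0.015, 0.007, 0], [-0.01, 0.004, 0], [-0.003, 0, 0], [0, 0, 0]], twist=[[0, 0, 0], [0, 0, 0], [0, 0, 0], [0, 0, 0], [0, 0, 0], [0, 0, 0], [0, 0, 0], [0, 0, 0], [0, 0, 0], [0, 0, 0], [0, 0, 0], [0, 0, 0], [0, 0, 0], [0, 0, 0], [0, 0, 0], [0, 0, 0], [0, 0, 0], [0, 0, 0], [0, 0, 0], [0, 0, 0]])

```text
clock: 9.05
position: [0.6349, -0.1656, 0.1752]
tool_rot: [-3.141, -0.0, 1.571]
force: [0.1, -0.1, -2.5]
grip_width: 0.0331
finger_force: 40.4
```

```bash
python3 - <<'E'
from h import *
from workcell import bot
s=bot.observe();print({k:s[k] for k in("clock","position","tool_rot","force","grip_width")})
f=bot.grab_frame("wrist");cv2.imwrite("pics/w2.png",f["img"][:,:,::-1])
print(np.array(f["view"])); np.savez("w2.npz",**f)
for c in("wrist","top"):
  if c=="top":bot.grab_frame(c)
  for k in("red","blue","yellow","green"):print(c,k,[(np.round(d["position"],4),round(d["score"],2)) for d in bot.find_in(c,f"cup_{k}")][:2])
E
```

```text
{'clock': 9.05, 'position': array([ 0.6349, -0.1656,  0.1752]), 'tool_rot': array([-3.141 , -0.0004,  1.5707]), 'force': array([ 0.0967, -0.0741, -2.4722]), 'grip_width': 0.03308030600386572}
[[ 1.     -0.0004 -0.0005 -0.6339]
 [ 0.0002  0.9471 -0.3209  0.1805]
 [ 0.0006  0.3209  0.9471 -0.2746]
 [ 0.      0.      0.      1.    ]]
wrist red [(array([ 0.6362, -0.1654,  0.0136]), 0.65)]
wrist blue [(array([ 0.6455, -0.0906,  0.0137]), 0.87)]
wrist yellow [(array([ 0.6552, -0.0151,  0.0177]), 0.91)]
wrist green []
top red []
top blue [(array([ 0.6488, -0.0899,  0.0144]), 0.66)]
top yellow [(array([ 0.6557, -0.0137,  0.017 ]), 0.65)]
top green [(array([0.6626, 0.0584, 0.0189]), 0.95), (array([0.4461, 0.0394, 0.0898]), 0.2)]
```

View pics/w2.png

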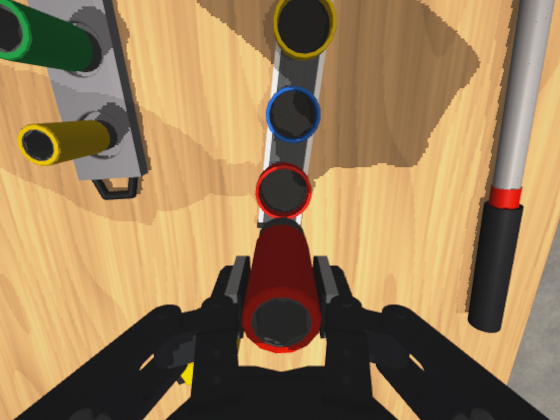

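The red cup is at (284,190), blue at (293,114) and yellow at (303,24). The held socket's mouth is at (281,323).

```bash
python3 - <<'E'
from h import *
f=dict(np.load("w2.npz"))
for p,z in(((284,190),.028),((293,114),.028),((303,24),.028),((281,323),.2145)):print(p,ray(f,*p,z))
E
```

```text
(284, 190) [ 0.6367 -0.1615]
(293, 114) [ 0.6447 -0.0894]
(303, 24) [ 0.6523 -0.0173]
(281, 323) [ 0.6339 -0.168 ]
```

apply_moves(claw=[0.02, 0.02, 0.02, 0.02, 0.02, 0.02, 0.02, 0.02, 0.02, 0.02, 0.02, 0.02, 0.02, 0.02, 0.02], xyz=[[0.002, 0.002, 0.005], [0, 0, 0.015], [0, 0, 0.02], [0, 0, 0.02], [0, 0, 0.02], [0, 0, 0.015], [0, 0, 0.008], [0, 0, 0.004], [0, 0, 0.002], [0, 0, 0.001], [0, 0, 0.001], [0, 0, 0.001], [0, 0, 0.001], [0, 0, 0.001], [0, 0, 0]], twist=[[0, 0, 0], [0, 0, 0], [0, 0, 0], [0, 0, 0], [0, 0, 0], [0, 0, 0], [0, 0, 0], [0, 0, 0], [0, 0, 0], [0, 0, 0], [0, 0, 0], [0, 0, 0], [0, 0, 0], [0, 0, 0], [0, 0, 0]])

```text
clock: 11.05
position: [0.6374, -0.1639, 0.0612]
tool_rot: [-3.142, -0.0, 1.571]
force: [-0.4, 0.2, -0.9]
grip_width: 0.0331
finger_force: 40.4
```

apply_moves(claw=[0.02, 0.02, 0.02], xyz=[[0, 0, 0.001], [0, 0, 0.0005], [0, 0, 0]], twist=[[0, 0, 0], [0, 0, 0], [0, 0, 0]])

```text
clock: 11.35
position: [0.6376, -0.164, 0.0609]
tool_rot: [3.141, -0.0, 1.571]
force: [-4.2, 2.2, 14.8]
grip_width: 0.0334
finger_force: 42.1
```

apply_moves(claw=[0.037, 0.042, 0.06, 0.085, 0.085, 0.085, 0.085, 0.085, 0.085, 0.085, 0.085, 0.085], xyz=[[0, 0, 0], [0, 0, 0], [0, 0, 0], [0, 0, 0], [0, 0, 0], [0, 0, 0], [0, 0, -0.01], [0, 0, -0.02], [0, 0, -0.03], [0, 0, -0.03], [0, 0, -0.03], [0, 0, 0]], twist=[[0, 0, 0], [0, 0, 0], [0, 0, 0], [0, 0, 0], [0, 0, 0], [0, 0, 0], [0, 0, 0], [0, 0, 0], [0, 0, 0], [0, 0, 0], [0, 0, 0], [0, 0, 0]])

```text
clock: 12.55
position: [0.6391, -0.1647, 0.1846]
tool_rot: [3.136, 0.001, 1.57]
force: [1.1, 0.2, -0.8]
grip_width: 0.0853
finger_force: 0.0
```

```bash
python3 - <<'E'
from h import *
from workcell import bot
s=bot.observe();print({k:s[k] for k in("clock","position","tool_rot","force","grip_width")})
f=bot.grab_frame("wrist");cv2.imwrite("pics/w3.png",f["img"][:,:,::-1]);np.savez("w3.npz",**f)
E
```

```text
{'clock': 12.55, 'position': array([ 0.6391, -0.1647,  0.1846]), 'tool_rot': array([3.1356, 0.0012, 1.5704]), 'force': array([ 1.0666,  0.2273, -0.7513]), 'grip_width': 0.08530571121049417}
```

View pics/w3.png

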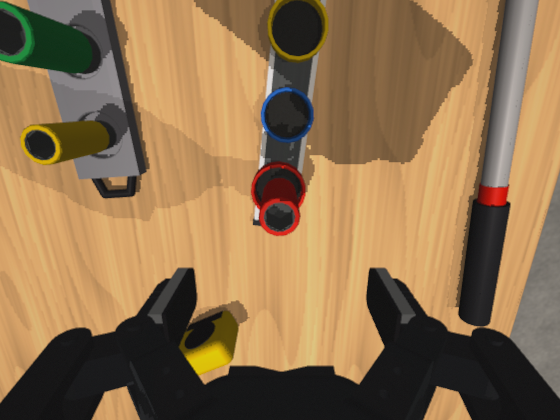

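Red stands upright in its cup: the mouth is at (279,217) inside the cup ring at (278,190). Next is blue.

apply_moves(claw=[0.085, 0.085, 0.085, 0.085, 0.085, 0.085, 0.085, 0.085, 0.085, 0.085, 0.085, 0.085, 0.085, 0.085, 0.085], xyz=[[0.008, -0.007, 0], [0.016, -0.014, 0], [0.02, -0.019, 0], [0.02, -0.019, 0], [0.02, -0.019, 0], [0.02, -0.019, 0], [0.02, -0.019, 0], [0.02, -0.019, 0], [0.02, -0.019, 0], [0.02, -0.019, 0], [0.014, -0.012, 0.01], [0.007, -0.006, 0.01], [0.002, 0, 0.01], [0, 0, 0], [0, 0, 0]], twist=[[0, 0, 0], [0, 0, 0], [0, 0, 0], [0, 0, 0], [0, 0, 0], [0, 0, 0], [0, 0, 0], [0, 0, 0], [0, 0, 0], [0, 0, 0], [0, 0, 0], [0, 0, 0], [0, 0, 0], [0, 0, 0], [0, 0, 0]])

```text
clock: 14.1
position: [0.4465, 0.0426, 0.1496]
tool_rot: [-3.141, 0.001, 1.57]
force: [0.3, 0.1, -0.4]
grip_width: 0.0851
finger_force: 0.0
```

```bash
python3 - <<'E'
from h import *
from workcell import bot
s=bot.observe();print({k:s[k] for k in("clock","position","tool_rot","force","grip_width")})
f=bot.grab_frame("wrist");cv2.imwrite("pics/w4.png",f["img"][:,:,::-1]);np.savez("w4.npz",**f)
E
```

```text
{'clock': 14.1, 'position': array([0.4465, 0.0426, 0.1496]), 'tool_rot': array([-3.141 ,  0.0006,  1.5701]), 'force': array([ 0.2913,  0.0729, -0.4047]), 'grip_width': 0.08513066094352294}
```

View pics/w4.png

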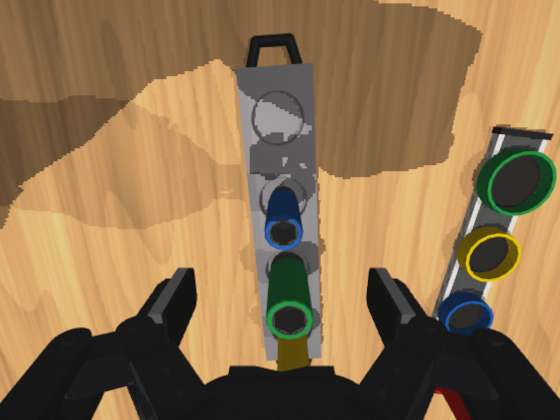

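Blue's mouth at (283,232) is between the fingers. I descend 94 mm, grip and lift.

apply_moves(claw=[0.085, 0.085, 0.085, 0.085, 0.085, 0.085, 0.085, 0.02, 0.02, 0.02, 0.02, 0.02, 0.02, 0.02, 0.02, 0.02], xyz=[[-0.001, 0, 0.012], [-0.001, 0, 0.02], [0, 0, 0.02], [0, 0, 0.02], [0, 0, 0.015], [0, 0, 0.007], [0, 0, 0], [0, 0, 0], [0, 0, 0], [0, 0, 0], [0, 0, 0], [0, 0, 0], [0, 0, 0], [0, 0, 0], [0, 0, 0], [0, 0, 0]], twist=[[0, 0, 0], [0, 0, 0], [0, 0, 0], [0, 0, 0], [0, 0, 0], [0, 0, 0], [0, 0, 0], [0, 0, 0], [0, 0, 0], [0, 0, 0], [0, 0, 0], [0, 0, 0], [0, 0, 0], [0, 0, 0], [0, 0, 0], [0, 0, 0]])

```text
clock: 15.75
position: [0.4467, 0.0413, 0.0562]
tool_rot: [3.141, -0.0, 1.571]
force: [-0.4, -0.1, 7.8]
grip_width: 0.0273
finger_force: 38.8
```

apply_moves(claw=[0.02, 0.02, 0.02, 0.02, 0.02, 0.02, 0.02, 0.02, 0.02, 0.02, 0.02, 0.02, 0.02, 0.02, 0.02, 0.02, 0.02, 0.02, 0.02], xyz=[[0, 0, -0.01], [0, 0, -0.02], [0, 0, -0.03], [0, 0, -0.03], [0, 0, -0.03], [-0.005, 0.007, 0], [-0.01, 0.015, 0], [-0.013, 0.02, 0], [-0.013, 0.02, 0], [-0.013, 0.02, 0], [-0.013, 0.02, 0], [-0.013, 0.02, 0], [-0.013, 0.02, 0], [-0.013, 0.02, 0], [-0.013, 0.02, 0], [-0.008, 0.012, 0], [-0.004, 0.005, 0], [0, 0, 0], [0, 0, 0]], twist=[[0, 0, 0], [0, 0, 0], [0, 0, 0], [0, 0, 0], [0, 0, 0], [0, 0, 0], [0, 0, 0], [0, 0, 0], [0, 0, 0], [0, 0, 0], [0, 0, 0], [0, 0, 0], [0, 0, 0], [0, 0, 0], [0, 0, 0], [0, 0, 0], [0, 0, 0], [0, 0, 0], [0, 0, 0]])

```text
clock: 17.65
position: [0.6448, -0.0895, 0.1756]
tool_rot: [-3.141, -0.0, 1.571]
force: [0.4, 0.4, -2.3]
grip_width: 0.0271
finger_force: 39.8
```

```bash
python3 - <<'E'
from h import *
from workcell import bot
s=bot.observe();print({k:s[k] for k in("clock","position","tool_rot","force","grip_width")})
f=bot.grab_frame("wrist");cv2.imwrite("pics/w5.png",f["img"][:,:,::-1]);np.savez("w5.npz",**f)
E
```

```text
{'clock': 17.65, 'position': array([ 0.6448, -0.0895,  0.1756]), 'tool_rot': array([-3.1408, -0.0003,  1.5708]), 'force': array([ 0.4247,  0.4407, -2.3428]), 'grip_width': 0.027117028586718907}
```

View pics/w5.png

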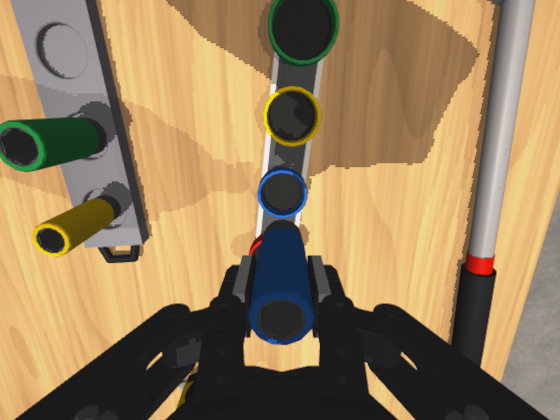

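The blue cup is at (282,192), almost the same offset as red had before it was placed. I lower it the same way.

apply_moves(claw=[0.02, 0.02, 0.02, 0.02, 0.02, 0.02, 0.02, 0.02, 0.02, 0.02, 0.02, 0.02, 0.02, 0.02, 0.02, 0.02], xyz=[[0.002, 0.001, 0.005], [0, 0, 0.015], [0, 0, 0.02], [0, 0, 0.02], [0, 0, 0.02], [0, 0, 0.015], [0, 0, 0.008], [0, 0, 0.004], [0, 0, 0.002], [0, 0, 0.001], [0, 0, 0.001], [0, 0, 0.001], [0, 0, 0.001], [0, 0, 0.001], [0, 0, 0.001], [0, 0, 0]], twist=[[0, 0, 0], [0, 0, 0], [0, 0, 0], [0, 0, 0], [0, 0, 0], [0, 0, 0], [0, 0, 0], [0, 0, 0], [0, 0, 0], [0, 0, 0], [0, 0, 0], [0, 0, 0], [0, 0, 0], [0, 0, 0], [0, 0, 0], [0, 0, 0]])

```text
clock: 19.3
position: [0.6466, -0.088, 0.0613]
tool_rot: [3.141, -0.0, 1.571]
force: [-2.1, 0.2, 5.7]
grip_width: 0.0273
finger_force: 40.2
```

apply_moves(claw=[0.031, 0.036, 0.055, 0.085, 0.085, 0.085, 0.085, 0.085, 0.085, 0.085, 0.085, 0.085], xyz=[[0, 0, 0], [0, 0, 0], [0, 0, 0], [0, 0, 0], [0, 0, 0], [0, 0, 0], [0, 0, -0.01], [0, 0, -0.02], [0, 0, -0.03], [0, 0, -0.03], [0, 0, -0.03], [0, 0, 0]], twist=[[0, 0, 0], [0, 0, 0], [0, 0, 0], [0, 0, 0], [0, 0, 0], [0, 0, 0], [0, 0, 0], [0, 0, 0], [0, 0, 0], [0, 0, 0], [0, 0, 0], [0, 0, 0]])

```text
clock: 20.5
position: [0.6482, -0.0885, 0.1856]
tool_rot: [3.135, 0.0, 1.57]
force: [0.7, 0.0, -0.2]
grip_width: 0.0848
finger_force: 0.0
```

apply_moves(claw=[0.085, 0.085, 0.085, 0.085, 0.085, 0.085, 0.085, 0.085, 0.085, 0.085, 0.085, 0.085, 0.085, 0.085], xyz=[[0.002, -0.007, 0], [0.004, -0.014, 0], [0.006, -0.021, 0], [0.006, -0.021, 0], [0.006, -0.021, 0], [0.006, -0.021, 0], [0.006, -0.021, 0], [0.006, -0.021, 0], [0.006, -0.021, 0], [0.004, -0.016, 0.01], [0.002, -0.008, 0.01], [0, -0.003, 0.01], [0, 0, 0], [0, 0, 0]], twist=[[0, 0, 0], [0, 0, 0], [0, 0, 0], [0, 0, 0], [0, 0, 0], [0, 0, 0], [0, 0, 0], [0, 0, 0], [0, 0, 0], [0, 0, 0], [0, 0, 0], [0, 0, 0], [0, 0, 0], [0, 0, 0]])

```text
clock: 21.9
position: [0.4515, -0.0341, 0.1507]
tool_rot: [-3.141, 0.0, 1.57]
force: [0.8, 0.5, 0.9]
grip_width: 0.0851
finger_force: 0.0
```

```bash
python3 - <<'E'
from h import *
from workcell import bot
s=bot.observe();print({k:s[k] for k in("clock","position","tool_rot","force","grip_width")})
f=bot.grab_frame("wrist");cv2.imwrite("pics/w6.png",f["img"][:,:,::-1]);np.savez("w6.npz",**f)
E
```

```text
{'clock': 21.9, 'position': array([ 0.4515, -0.0341,  0.1507]), 'tool_rot': array([-3.1411,  0.0003,  1.5705]), 'force': array([0.7625, 0.5231, 0.8717]), 'grip_width': 0.0850948305623227}
```

View pics/w6.png

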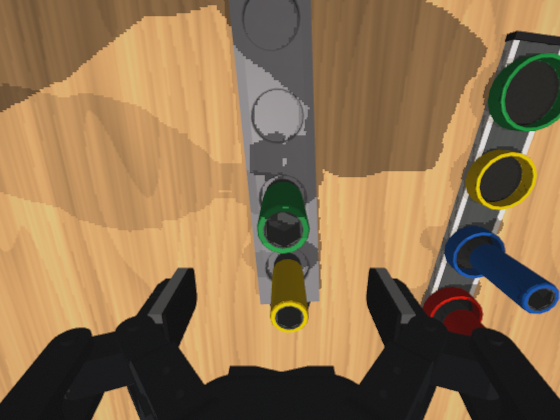

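Green's mouth is at (283,229), centred between the fingers, and blue stands in its cup. I grip green.

apply_moves(claw=[0.085, 0.085, 0.085, 0.085, 0.085, 0.085, 0.085, 0.02, 0.02, 0.02, 0.02, 0.02, 0.02, 0.02, 0.02, 0.02], xyz=[[-0.001, 0, 0.013], [0, 0, 0.02], [0, 0, 0.02], [0, 0, 0.02], [0, 0, 0.015], [0, 0, 0.007], [0, 0, 0], [0, 0, 0], [0, 0, 0], [0, 0, 0], [0, 0, 0], [0, 0, 0], [0, 0, 0], [0, 0, 0], [0, 0, 0], [0, 0, 0]], twist=[[0, 0, 0], [0, 0, 0], [0, 0, 0], [0, 0, 0], [0, 0, 0], [0, 0, 0], [0, 0, 0], [0, 0, 0], [0, 0, 0], [0, 0, 0], [0, 0, 0], [0, 0, 0], [0, 0, 0], [0, 0, 0], [0, 0, 0], [0, 0, 0]])

```text
clock: 23.55
position: [0.4519, -0.0348, 0.0564]
tool_rot: [3.141, -0.0, 1.571]
force: [0.6, 1.3, 8.3]
grip_width: 0.0371
finger_force: 38.8
```

apply_moves(claw=[0.02, 0.02, 0.02, 0.02, 0.02, 0.02, 0.02, 0.02, 0.02, 0.02, 0.02, 0.02, 0.02, 0.02, 0.02, 0.02, 0.02, 0.02, 0.02], xyz=[[0, 0, -0.01], [0, 0, -0.02], [0, 0, -0.03], [0, 0, -0.03], [0, 0, -0.03], [0.003, 0.008, 0], [0.007, 0.016, 0], [0.0095, 0.021, 0], [0.0095, 0.021, 0], [0.0095, 0.021, 0], [0.0095, 0.021, 0], [0.0095, 0.021, 0], [0.0095, 0.021, 0], [0.0095, 0.021, 0], [0.0095, 0.021, 0], [0.006, 0.014, 0], [0.003, 0.006, 0], [0, 0, 0], [0, 0, 0]], twist=[[0, 0, 0], [0, 0, 0], [0, 0, 0], [0, 0, 0], [0, 0, 0], [0, 0, 0], [0, 0, 0], [0, 0, 0], [0, 0, 0], [0, 0, 0], [0, 0, 0], [0, 0, 0], [0, 0, 0], [0, 0, 0], [0, 0, 0], [0, 0, 0], [0, 0, 0], [0, 0, 0], [0, 0, 0]])

```text
clock: 25.45
position: [0.6627, 0.0596, 0.1756]
tool_rot: [-3.141, 0.0, 1.57]
force: [-0.6, 0.6, -2.1]
grip_width: 0.0377
finger_force: 40.8
```

```bash
python3 - <<'E'
from h import *
from workcell import bot
s=bot.observe();print({k:s[k] for k in("clock","position","tool_rot","force","grip_width")})
f=bot.grab_frame("wrist");cv2.imwrite("pics/w7.png",f["img"][:,:,::-1]);np.savez("w7.npz",**f)
E
```

```text
{'clock': 25.45, 'position': array([0.6627, 0.0596, 0.1756]), 'tool_rot': array([-3.1408,  0.0003,  1.5703]), 'force': array([-0.5684,  0.618 , -2.0653]), 'grip_width': 0.037749890134108816}
```

View pics/w7.png

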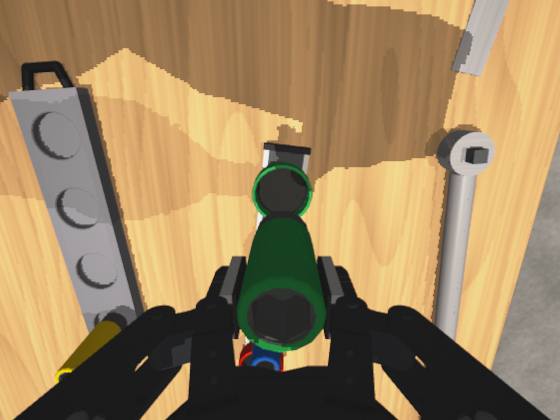

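The green cup is at (282,193), the same relation as before. I lower with a small shift (+1, +1 mm).

apply_moves(claw=[0.02, 0.02, 0.02, 0.02, 0.02, 0.02, 0.02, 0.02, 0.02, 0.02, 0.02, 0.02, 0.02, 0.02, 0.02, 0.02], xyz=[[0.001, 0.001, 0.005], [0, 0, 0.015], [0, 0, 0.02], [0, 0, 0.02], [0, 0, 0.02], [0, 0, 0.015], [0, 0, 0.008], [0, 0, 0.004], [0, 0, 0.002], [0, 0, 0.001], [0, 0, 0.001], [0, 0, 0.001], [0, 0, 0.001], [0, 0, 0.001], [0, 0, 0.001], [0, 0, 0]], twist=[[0, 0, 0], [0, 0, 0], [0, 0, 0], [0, 0, 0], [0, 0, 0], [0, 0, 0], [0, 0, 0], [0, 0, 0], [0, 0, 0], [0, 0, 0], [0, 0, 0], [0, 0, 0], [0, 0, 0], [0, 0, 0], [0, 0, 0], [0, 0, 0]])

```text
clock: 27.1
position: [0.6646, 0.0611, 0.0615]
tool_rot: [3.141, -0.0, 1.571]
force: [-1.5, -0.5, 7.3]
grip_width: 0.037
finger_force: 41.3
```

apply_moves(claw=[0.041, 0.046, 0.06, 0.085, 0.085, 0.085, 0.085, 0.085, 0.085, 0.085, 0.085, 0.085], xyz=[[0, 0, 0], [0, 0, 0], [0, 0, 0], [0, 0, 0], [0, 0, 0], [0, 0, 0], [0, 0, -0.01], [0, 0, -0.02], [0, 0, -0.03], [0, 0, -0.03], [0, 0, -0.03], [0, 0, 0]], twist=[[0, 0, 0], [0, 0, 0], [0, 0, 0], [0, 0, 0], [0, 0, 0], [0, 0, 0], [0, 0, 0], [0, 0, 0], [0, 0, 0], [0, 0, 0], [0, 0, 0], [0, 0, 0]])

```text
clock: 28.3
position: [0.6663, 0.0609, 0.1857]
tool_rot: [3.135, -0.001, 1.571]
force: [-0.2, -0.1, 0.6]
grip_width: 0.085
finger_force: 0.0
```

apply_moves(claw=[0.085, 0.085, 0.085, 0.085, 0.085, 0.085, 0.085, 0.085, 0.085, 0.085, 0.085, 0.085, 0.085, 0.085, 0.085], xyz=[[-0.006, -0.008, 0], [-0.012, -0.014, 0], [-0.016, -0.02, 0], [-0.016, -0.02, 0], [-0.016, -0.02, 0], [-0.016, -0.02, 0], [-0.016, -0.02, 0], [-0.016, -0.02, 0], [-0.016, -0.02, 0], [-0.016, -0.02, 0], [-0.013, -0.014, 0.01], [-0.008, -0.009, 0.01], [-0.003, -0.003, 0.01], [0, 0, 0], [0, 0, 0]], twist=[[0, 0, 0], [0, 0, 0], [0, 0, 0], [0, 0, 0], [0, 0, 0], [0, 0, 0], [0, 0, 0], [0, 0, 0], [0, 0, 0], [0, 0, 0], [0, 0, 0], [0, 0, 0], [0, 0, 0], [0, 0, 0], [0, 0, 0]])

```text
clock: 29.8
position: [0.4565, -0.1086, 0.1506]
tool_rot: [-3.141, 0.0, 1.571]
force: [0.1, 0.8, 0.0]
grip_width: 0.0846
finger_force: 0.0
```

```bash
python3 - <<'E'
from h import *
from workcell import bot
s=bot.observe();print({k:s[k] for k in("clock","position","tool_rot","force","grip_width")})
f=bot.grab_frame("wrist");cv2.imwrite("pics/w8.png",f["img"][:,:,::-1]);np.savez("w8.npz",**f)
E
```

```text
{'clock': 29.8, 'position': array([ 0.4565, -0.1086,  0.1506]), 'tool_rot': array([-3.141 ,  0.0001,  1.571 ]), 'force': array([0.1456, 0.8242, 0.0212]), 'grip_width': 0.08461777480536047}
```

View pics/w8.png

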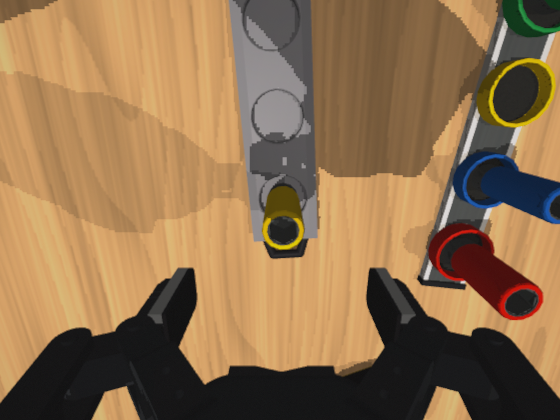

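Yellow's mouth is at (284,230), centred between the fingers, and red and blue stand in their cups. I grip yellow.

apply_moves(claw=[0.085, 0.085, 0.085, 0.085, 0.085, 0.085, 0.085, 0.02, 0.02, 0.02, 0.02, 0.02, 0.02, 0.02, 0.02, 0.02], xyz=[[-0.001, 0, 0.013], [0, 0, 0.02], [0, 0, 0.02], [0, 0, 0.02], [0, 0, 0.015], [0, 0, 0.007], [0, 0, 0], [0, 0, 0], [0, 0, 0], [0, 0, 0], [0, 0, 0], [0, 0, 0], [0, 0, 0], [0, 0, 0], [0, 0, 0], [0, 0, 0]], twist=[[0, 0, 0], [0, 0, 0], [0, 0, 0], [0, 0, 0], [0, 0, 0], [0, 0, 0], [0, 0, 0], [0, 0, 0], [0, 0, 0], [0, 0, 0], [0, 0, 0], [0, 0, 0], [0, 0, 0], [0, 0, 0], [0, 0, 0], [0, 0, 0]])

```text
clock: 31.45
position: [0.4568, -0.1099, 0.0562]
tool_rot: [3.141, -0.0, 1.571]
force: [-0.6, 0.5, 8.2]
grip_width: 0.0305
finger_force: 38.8
```

apply_moves(claw=[0.02, 0.02, 0.02, 0.02, 0.02, 0.02, 0.02, 0.02, 0.02, 0.02, 0.02, 0.02, 0.02, 0.02, 0.02, 0.02, 0.02, 0.02, 0.02], xyz=[[0, 0, -0.01], [0, 0, -0.02], [0, 0, -0.03], [0, 0, -0.03], [0, 0, -0.03], [0.003, 0.007, 0], [0.007, 0.015, 0], [0.0095, 0.02, 0], [0.0095, 0.02, 0], [0.0095, 0.02, 0], [0.0095, 0.02, 0], [0.0095, 0.02, 0], [0.0095, 0.02, 0], [0.0095, 0.02, 0], [0.0095, 0.02, 0], [0.007, 0.012, 0], [0.003, 0.004, 0], [0, 0, 0], [0, 0, 0]], twist=[[0, 0, 0], [0, 0, 0], [0, 0, 0], [0, 0, 0], [0, 0, 0], [0, 0, 0], [0, 0, 0], [0, 0, 0], [0, 0, 0], [0, 0, 0], [0, 0, 0], [0, 0, 0], [0, 0, 0], [0, 0, 0], [0, 0, 0], [0, 0, 0], [0, 0, 0], [0, 0, 0], [0, 0, 0]])

```text
clock: 33.35
position: [0.6537, -0.0144, 0.1757]
tool_rot: [-3.141, 0.0, 1.57]
force: [-0.3, -0.0, -2.2]
grip_width: 0.03
finger_force: 40.0
```

```bash
python3 - <<'E'
from h import *
from workcell import bot
s=bot.observe();print({k:s[k] for k in("clock","position","tool_rot","force","grip_width")})
f=bot.grab_frame("wrist");cv2.imwrite("pics/w9.png",f["img"][:,:,::-1]);np.savez("w9.npz",**f)
E
```

```text
{'clock': 33.35, 'position': array([ 0.6537, -0.0144,  0.1757]), 'tool_rot': array([-3.1409,  0.0002,  1.5702]), 'force': array([-0.316 , -0.0001, -2.1664]), 'grip_width': 0.030022328007972686}
```

View pics/w9.png

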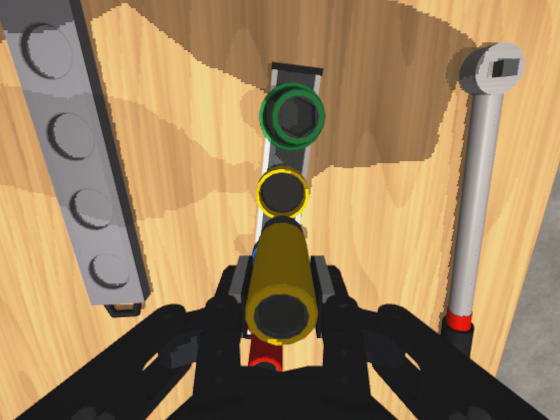

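Green is seated, with its mouth at (297,116). The yellow cup is at (283,192), in the usual relation, so I lower.

apply_moves(claw=[0.02, 0.02, 0.02, 0.02, 0.02, 0.02, 0.02, 0.02, 0.02, 0.02, 0.02, 0.02, 0.02, 0.02, 0.02, 0.02], xyz=[[0.001, 0.001, 0.005], [0, 0, 0.015], [0, 0, 0.02], [0, 0, 0.02], [0, 0, 0.02], [0, 0, 0.015], [0, 0, 0.008], [0, 0, 0.004], [0, 0, 0.002], [0, 0, 0.001], [0, 0, 0.001], [0, 0, 0.001], [0, 0, 0.001], [0, 0, 0.001], [0, 0, 0.001], [0, 0, 0]], twist=[[0, 0, 0], [0, 0, 0], [0, 0, 0], [0, 0, 0], [0, 0, 0], [0, 0, 0], [0, 0, 0], [0, 0, 0], [0, 0, 0], [0, 0, 0], [0, 0, 0], [0, 0, 0], [0, 0, 0], [0, 0, 0], [0, 0, 0], [0, 0, 0]])

```text
clock: 35.0
position: [0.6556, -0.0129, 0.0613]
tool_rot: [3.141, -0.0, 1.571]
force: [-2.2, 0.8, 6.8]
grip_width: 0.0301
finger_force: 40.4
```

Contact. I release, rise and back off toward the robot so the top camera has a clear view.

apply_moves(claw=[0.034, 0.039, 0.056, 0.085, 0.085, 0.085, 0.085, 0.085, 0.085, 0.085, 0.085, 0.085, 0.085, 0.085, 0.085, 0.085, 0.085, 0.085, 0.085, 0.085], xyz=[[0, 0, 0], [0, 0, 0], [0, 0, 0], [0, 0, 0], [0, 0, 0], [0, 0, 0], [0, 0, -0.01], [0, 0, -0.02], [0, 0, -0.03], [0, 0, -0.03], [0, 0, -0.03], [0, -0.01, -0.02], [0, -0.02, -0.02], [0, -0.03, 0], [0, -0.03, 0], [0, -0.03, 0], [0, -0.03, 0], [0, -0.03, 0], [0, -0.02, 0], [0, 0, 0]], twist=[[0, 0, 0], [0, 0, 0], [0, 0, 0], [0, 0, 0], [0, 0, 0], [0, 0, 0], [0, 0, 0], [0, 0, 0], [0, 0, 0], [0, 0, 0], [0, 0, 0], [0, 0, 0], [0, 0, 0], [0, 0, 0], [0, 0, 0], [0, 0, 0], [0, 0, 0], [0, 0, 0], [0, 0, 0], [0, 0, 0]])

```text
clock: 37.0
position: [0.4534, -0.0129, 0.2216]
tool_rot: [-3.142, -0.002, 1.57]
force: [0.4, -0.8, 0.7]
grip_width: 0.085
finger_force: 0.0
```

```bash
python3 - <<'E'
from h import *
from workcell import bot
f=bot.grab_frame("scene")["img"][:,:,::-1]
cv2.imwrite("pics/s1.png",cv2.resize(f[110:340,140:420],None,fx=2.5,fy=2.5))
for k in("red","blue","yellow","green"):print(k,[(np.round(d["position"],4),round(d["score"],2)) for d in bot.find_in("scene",f"socket_{k}_center")][:1])
for n in("oil_can","tape"):print(n,[np.round(d["position"],4) for d in bot.find_in("scene",n)][:1])
E
```

```text
red [(array([ 0.6461, -0.1723,  0.0741]), 0.79)]
blue [(array([ 0.6522, -0.0952,  0.0761]), 0.75)]
yellow [(array([ 0.6631, -0.0232,  0.076 ]), 0.85)]
green [(array([0.6718, 0.0492, 0.0771]), 0.77)]
oil_can [array([0.5445, 0.359 , 0.0671])]
tape [array([ 0.5609, -0.3612,  0.0541])]
```

View pics/s1.png

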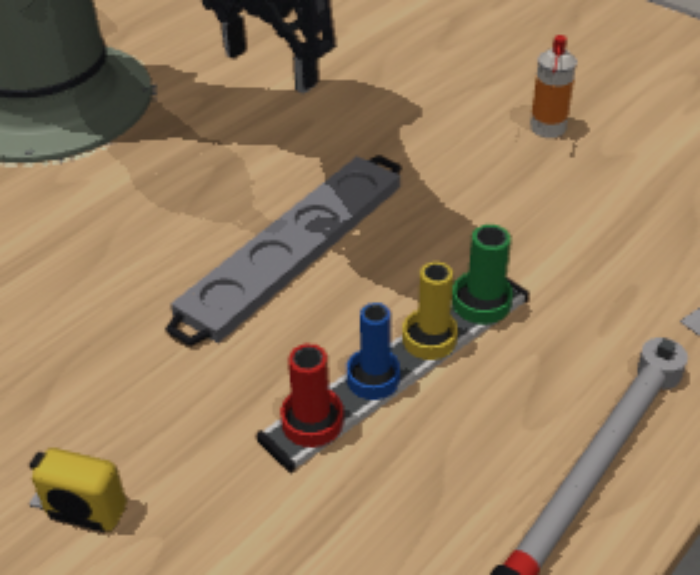

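All four stand upright in their own cups: red (312,400), blue (375,350), yellow (433,310) and green (489,275) in the crop. The can and the tape have not moved.

```bash
python3 -c "
from workcell import bot
print(bot.job_done())"
```

```text
the job is handed in; nothing more can be done
None
```

All four sockets stand upright, mouth up, in the cups of their own colour; the oil can and tape measure have not moved, and the job was handed in at about 37 s.

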